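# Set the measuring wheel's kickstand and hold the wheel plumb

## Task

The measuring wheel leans back in its rocking cradle with its kickstand folded up; the gap under the kickstand's foot is to be measured with the wheel plumb. Flip the kickstand down past its dead centre, press the lowered leg forward against its stop to feel that it is firmly seated, then grip the wheel's pole, bring the wheel upright and finish while still holding it there so that it cannot tip to either side. Leave the loose gauges round it where they are.

Things in the scene. Friction and masses are not known exactly. Their poses are not given: they have to be found in the camera images.
- cradle: Fixed rocking cradle under the measuring wheel: two bearing blocks on dark steel feet and, on the far side from the kickstand, a rail with a padded rest bracket 130 mm high. Spans x -136 to 136, y -72 to 47 mm. Origin on the surface below the wheel; x = the wheel's front, y = the kickstand's side (roughly to the robot), z up. The roll axis is its x direction, 13 mm above the origin.
- measuring_wheel (a joint): Roll of the wheel unit about the cradle's roll axis, rad: 0 upright, positive leans to the kickstand's side, negative to the padded rest. Starts on the rest at -0.21. It swings freely and tips by its own weight (0.75 to 1.25 kg, 100 mm above the axis); with the kickstand down the foot meets the surface at about +0.16. It cannot be lifted out of the cradle.
- kickstand (a joint): Kickstand angle q, rad: 0 folded up, grows as the foot swings to the rear (cradle -x) and down, 1.3 dead centre of its spring strut, 3.0 down on its stop. Before 1.3 the strut drives it back up, past 1.3 down by itself, with up to 0.2 N m (2.5 N at 80 mm from the pivot). The leg points along (-sin(0.35+q), cos(0.35+q)) in the wheel unit's x, z; the pivot axis is its y.
- stand_pivot (a point): Point on the kickstand's pivot axis at the outer face of its steel boss (31 mm diameter), on the fork blade that faces the kickstand's side. The spring strut (10 mm thick) stands above it, out to 6 mm further along y. Upright it is at (-4, 34, 120) mm from the cradle's origin in the cradle's axes. Its axes are the wheel unit's: those of the cradle, leaning with the wheel.
- stand_foot (a point): Centre of the round rubber foot (15 mm diameter) at the end of the kickstand's leg: 100 mm from the pivot in the plane of the swing, 56 mm further out along y than stand_pivot. The leg is a 9 mm steel rod splayed outwards: from 20 mm along and 4 mm out to 90 mm along and 50 mm out. When down with the wheel upright, the foot is 15 mm clear of the surface.
- pole_grip (a point): Grip point on the axis of the pole, an aluminium tube of 25 mm diameter that rises from the fork; bare from 38 mm below this point to 20 mm above it, then a black end plug 8 mm high. Below the bare part is a 34 mm collar. Upright it is at (0, 0, 253) mm from the cradle's origin. Its axes are the wheel unit's, z up the pole.
- hub (a point): Hub centre of the grey rubber-tyred wheel, 159 mm diameter, 24 mm wide; upright at (0, 0, 80) mm from the cradle's origin. Fork blades 20 mm wide stand at y = -22 to -18 and 18 to 22 mm beside the wheel; the black fork crown and counter housing above it span x -15 to 54, y -24 to 24 mm, top 203 mm above the surface. Its axes are the wheel unit's.
- cylinder_square: Bystander, loose: ground steel cylinder with a black cap, 38 mm diameter, 80 mm high; origin at its underside.
- indenter_case: Bystander, loose: small closed plastic case with a grey clasp, 37 x 56 x 23 mm; origin at its underside.
- block_123: Bystander, loose: ground steel block with holes, 50 x 50 x 25 mm; origin at its underside.
- plug_gauge: Bystander, loose: plug gauge lying down, 112 mm long, 16 mm thick; origin at its underside.

How it is judged:
On the way, in this order (a step that is already met when the one before it is completed fails the run):
1. the kickstand has gone over its dead centre (value of joint kickstand above 1.6 rad).
2. the lowered leg is pressed against its stop (value of joint kickstand above 2.9 rad and contact force between the fingers and kickstand above 1.5 N), for 0.1 s.
At the end, for the whole second after the job is handed in: The kickstand is down on its stop (above 2.9 rad) with nothing touching it, the wheel stands upright within 0.045 rad (2.6 degrees) and still, held by the fingers on its pole (contact above 1.5 N, TCP within 60 mm of pole_grip) when the program ends and through the second after (value of joint kickstand above 2.9 rad and value of joint measuring_wheel between -0.045 and 0.045 rad and velocity of joint measuring_wheel between -0.05 and 0.05 rad/s and contact force between the fingers and measuring_wheel above 1.5 N and distance between the grasp point and pole_grip below 0.06 m and contact force between kickstand and anything else below 0.5 N); the arm keeps its last pose, push and grip.
It fails at once if a loose bystander is shifted by more than 20 mm (distance of any of cylinder_square, indenter_case, block_123, plug_gauge from where it was at the start of the episode above 0.02 m).
It also fails if it takes over 58 s, if anything falls off the work surface, if the arm or the gripper's body presses on something with over 40 N, if the wrist force passes 120 N, or if a joint passes its speed limit or range.

## Robot

A 7-joint arm with a two-finger parallel gripper is mounted at the origin on a cart in front of the work surface, level with it; the furniture and walls round the work are solid. World frame = base frame: x ahead of the robot, y to its left, z up, the work surface at z = 0. Lengths are in m, angles in rad, forces in N, time in s.
With the tool pointing down it reaches from about 0.4 to 0.85 m from the base axis. Payload 4.5 kg.
Tool frame: the origin (TCP) lies between the finger pads, 19 mm behind the fingertips; this is the grasp point; x points along the fingers, z is the direction in which the jaws open and shut, and the axes are right-handed (so a half turn about x gives the same grasp; the last joint's range is limited). The gripper opens to 88 mm and grips with 3 to 60 N. Pads are 18 mm wide; open, the fingers measure 123 mm over their backs; the gripper's body (75 mm by 187 mm) begins 45 mm behind the grasp point.
Start: joints at [1.366, 0.689, -0.195, 1.565, 0.157, 0.902, -0.215], TCP at [0.148, -0.607, 0.257] pointing down, gripper open.
Joint ranges: [-3.01, 3.01], [-0.46, 2.08], [-1.47, 1.51], [0.13, 2.56], [-1, 4.14], [0.04, 2.09], [-2.66, 2.66]. Speed limits (rad/s): [2.57, 2.57, 3.14, 3.14, 3.14, 3.14, 3.14].

## Interface

Orientations are given as a 3x3 rotation matrix whose columns are the frame's x, y, z axes.
In Python, from plant import env gives the robot as it stands.
- The arm moves only by the tool apply_moves, never from a script. Its argument "deltas" is a list of rows, each a list of 3 entries, a list of its own where there are three numbers: the shift along the world's x, y, z in m, then the turn about the world's z in rad, then the finger opening in m, from 0 to 0.0881. A call has 1 to 10 rows; each row shifts and turns the commanded pose from where the row before left it; what a row does not reach is not made up. A row lasts 1/8 s, in which the tool goes at most 62.5 mm and 10.7 degrees, less where a joint would pass 70% of its speed; a pose out of reach is approached as far as the arm can. A call with a gripper value outside its range is refused whole. The fingers move at their own pace and stop on an object; the grip force is fixed at half the most. Time passes only in rows, so rows that do not move let the fingers close. It gives the time, the measured TCP pose, the force and the opening at its end, in the units of the state.
- env.state(): the state, without advancing time (a new reading comes with each control period).
- env.get_image(name): name is "scene" or "top"; returns the picture (420x560x3 uint8, red, green, blue); there is no depth.
- env.calibration(name): a dict with "fovy" (degrees; the focal length in pixels is half the picture's height over the tangent of half this angle, whatever the lens; pixels are square), "cx", "cy" (the principal point, pixels), "D" ([k1, k2, p1, p2, k3] as OpenCV has them; the pictures are not rectified), "extrinsics" (4x4, takes a point from camera to world coordinates). Camera axes: x right, y up, looking along -z (the intrinsics and any distortion apply to the point x, -y, -z); pixel columns grow to the right and rows downward; lengths in m; the calibration is good to about 2 mm. A picture is of the moment at which its call begins. calibration takes no time and is no camera call.
- env.finish_job(): hands the job in, once; it reports no verdict.
The state is a dict: "clock": time; "joints": joint angles; "qvel": joint speeds; "effort": joint torques, N m; "ee_pos": TCP position; "ee_rot": TCP orientation; "wrist_force": force on the tool from outside, world axes, zero at the start; "moment": the same for the moment, N m; "gripper_width": opening from 0.0 (shut) to 1.0 (fully open).
Only numpy, scipy, OpenCV 4.12 (cv2) and the standard library are available. Lean on these libraries where they do the work, as an engineer would, in place of code of your own. Each camera call takes 0.05 s, during which the arm holds its last target. There are 200 camera calls.

## Working session

There is one attempt and no reset: what is moved stays moved. The work goes in short steps, Python scripts to look and compute and a tool call to move; the robot and the scene stay as the last step left them, time stands still between calls to the robot, and variables do not carry over. Pictures are saved under pics/ and viewed, about 8 in all and at most 12, crops included, and the job is handed in when it is done.

Besides the shell and the picture viewer there is one more tool, called after "Request:" by a JSON object that holds its "fn" and its "kwargs", one argument or row to a line. apply_moves: Moves the arm, as the interface text tells. Its arguments: {"type":"object","properties":{"deltas":{"type":"array","items":{"type":"array"}}},"required":["deltas"]}

```bash
mkdir -p pics
cat > h.py <<'E'
import numpy as np, cv2
from plant import env
def cam(n):
    c=env.calibration(n); f=210/np.tan(np.radians(c['fovy'])/2)
    K=np.array([[f,0,c['cx']],[0,f,c['cy']],[0,0,1.]]); return K,np.array(c['D'],float),np.array(c['extrinsics'])
def ray(n,uv):
    K,D,T=cam(n); p=cv2.undistortPoints(np.array([[uv]],float),K,D)[0,0]
    return T[:3,3],T[:3,:3]@np.array([p[0],-p[1],-1.])
def plane(n,uv,z):
    o,d=ray(n,uv); return o+d*(z-o[2])/d[2]
def tri(a,ua,b,ub):
    o1,d1=ray(a,ua);o2,d2=ray(b,ub); s=np.linalg.lstsq(np.c_[d1,-d2],o2-o1,rcond=None)[0]
    p,q=o1+d1*s[0],o2+d2*s[1]; return (p+q)/2,np.linalg.norm(p-q)
def proj(n,P):
    K,D,T=cam(n); q=(np.atleast_2d(P)-T[:3,3])@T[:3,:3]; q=q*[1,-1,-1]
    return cv2.projectPoints(q,np.zeros(3),np.zeros(3),K,D)[0][:,0]
def snap(n,name):
    im=env.get_image(n); cv2.imwrite(f'pics/{name}.png',im[:,:,::-1]); return im
E
python3 - <<'E'
from h import *
snap('scene','s0');snap('top','t0')
for n in('scene','top'):
    K,D,T=cam(n);print(K[0,0],D,T.round(3))
print(env.state())
E
```

```text
379.1483251381494 [-0.09458187  0.          0.          0.          0.        ] [[-0.632  0.414 -0.655 -0.083]
 [-0.775 -0.318  0.546  0.542]
 [ 0.018  0.853  0.522  0.603]
 [ 0.     0.     0.     1.   ]]
513.8042908647712 [-0.10844357  0.          0.          0.          0.        ] [[ 1.000e-03  9.970e-01 -8.200e-02  3.650e-01]
 [-1.000e+00 -1.000e-03 -1.700e-02  6.900e-02]
 [-1.700e-02  8.200e-02  9.960e-01  1.452e+00]
 [ 0.000e+00  0.000e+00  0.000e+00  1.000e+00]]
{'clock': 0.1, 'joints': array([ 1.36580154,  0.6899011 , -0.194523  ,  1.56619739,  0.15731404,
        0.90253361, -0.21509331]), 'qvel': array([ 7.19318049e-04, -2.17345524e-03, -3.02695119e-04, -3.29268632e-03,
        5.52345857e-04,  4.82202350e-05,  1.22719474e-03]), 'effort': array([-2.39608096e-03, -5.28493488e+01, -1.27152979e+00, -1.53835738e+01,
       -5.26914408e-02,  1.97015739e-03,  5.04980130e-05]), 'ee_pos': array([ 0.14766475, -0.60676399,  0.25670104]), 'ee_rot': array([[-5.16844034e-04,  9.71602728e-01,  2.36617564e-01],
       [ 1.56373977e-03,  2.36618092e-01, -9.71601479e-01],
       [-9.99998644e-01, -1.32158133e-04, -1.64162847e-03]]), 'wrist_force': array([-0.9848523 ,  0.34242874,  0.41246782]), 'moment': array([-0.01084148, -0.02229847, -0.02023462]), 'gripper_width': 1.003007778010602}
```

View pics/s0.png

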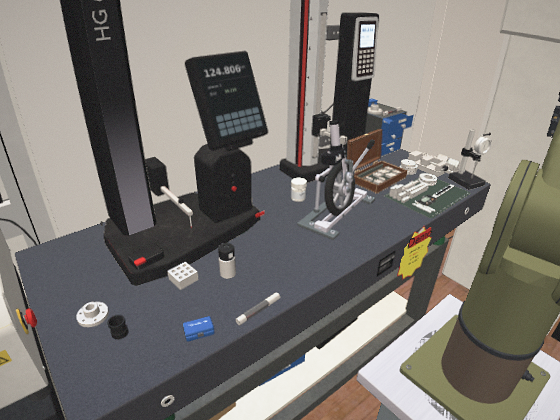

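View pics/t0.png

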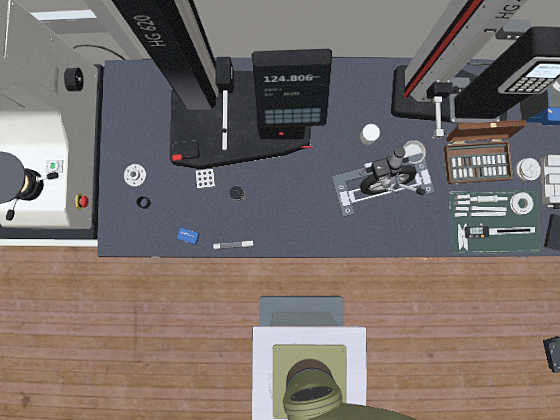

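The scene view shows the wheel in its cradle at about (335,190). In the top view it is at about (385,185). The four gauges are well to the left of it. I'll zoom in on the cradle.

Run:
```python
from h import *
s=cv2.imread('pics/s0.png')[110:250,270:410];t=cv2.imread('pics/t0.png')[125:225,320:450]
a=cv2.resize(s,None,fx=4,fy=4,interpolation=cv2.INTER_CUBIC);cv2.imwrite('pics/s0c.png',a)
b=cv2.resize(t,None,fx=6,fy=6,interpolation=cv2.INTER_CUBIC);cv2.imwrite('pics/t0c.png',b)
```

```text
(no output)
```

View pics/s0c.png

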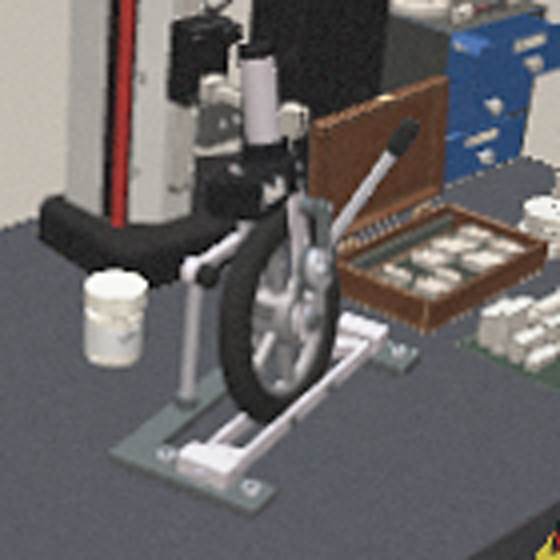

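View pics/t0c.png

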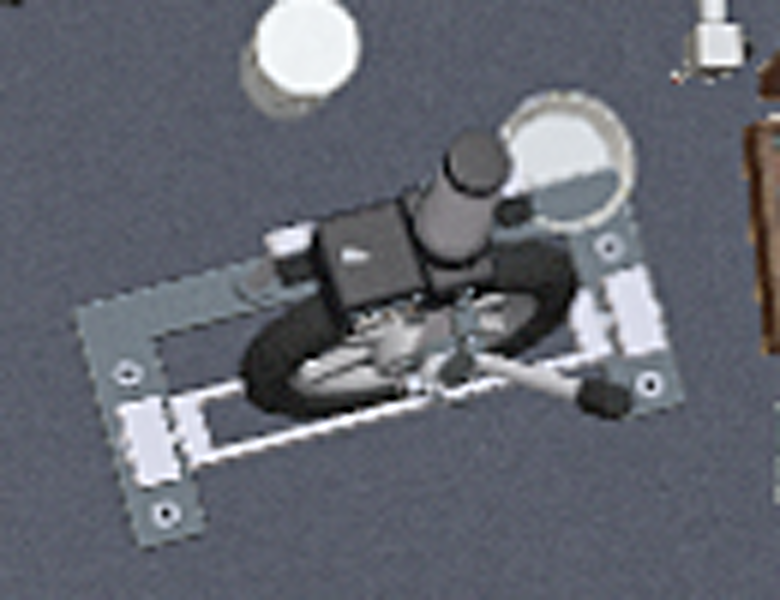

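The top crop shows steel feet corners at crop (75,310), (140,548) and (685,405). The screws are at (128,374), (166,514), (609,246) and (651,384). The pole plug is at (477,158) and the kickstand foot at about (605,398), pointing to the rear, which is world -y.

```bash
cat >> h.py <<'E'
def model(o,th,q,r):
    "cradle origin o(xy), yaw th, kick q, roll r -> points in world; positive roll leans to +y"
    Rz=np.array([[np.cos(th),-np.sin(th),0],[np.sin(th),np.cos(th),0],[0,0,1]])
    # lean toward +y = rotation about x by -r
    c,s=np.cos(r),np.sin(r); Rx=np.array([[1,0,0],[0,c,s],[0,-s,c]]); A=np.array([0,0,.013])
    P=dict(pivot=[-.004,.034,.120],pole=[0,0,.253],top=[0,0,.281],hub=[0,0,.080])
    a=.35+q; P['foot']=[-.004-.1*np.sin(a),.090,.12+.1*np.cos(a)]
    P['leg80']=[-.004-.08*np.sin(a),.034+.004+46/70*.06,.12+.08*np.cos(a)]
    W={k:Rz@(A+Rx@(np.array(v)-A))+[*o,0] for k,v in P.items()}
    return W,Rz,Rz@Rx
E
python3 - <<'E'
from h import *
f=lambda u,v:(320+(u+.5)/6-.5,125+(v+.5)/6-.5)
for z in (.004,.008):
  S={k:plane('top',f(*v),z)[:2] for k,v in dict(ff=(128,374),fn=(166,514),rf=(609,246),rn=(651,384)).items()}
  C={k:plane('top',f(*v),z)[:2] for k,v in dict(ff=(75,310),fn=(140,548),rn=(685,405)).items()}
  x=(S['ff']+S['fn']-S['rf']-S['rn'])/2
  print(z,'th',np.arctan2(x[1],x[0]),'scr span',np.linalg.norm(x), 'near-far',np.linalg.norm(S['fn']-S['ff']),'corner', np.linalg.norm(C['fn']-C['ff']),np.linalg.norm(C['fn']-C['rn']))
  th=np.arctan2(x[1],x[0]); mid=sum(S.values())/4
  ex=np.array([np.cos(th),np.sin(th)]);ey=np.array([-ex[1],ex[0]])
  o1=(C['fn']+C['rn'])/2-.047*ey; print('mid scr',mid,'o from corners',o1,'mid in cradle',(mid-o1)@ex,(mid-o1)@ey, 'ff', C['ff']-o1)
B=(plane('top',f(150,443),.02)+plane('top',f(637,308),.02))/2; print('blocks',B)
for o in (o1,B[:2]):
  W,_,_=model(o,th,0,-.21)
  for k in W: 
    t=proj('top',W[k])[0]; s=proj('scene',W[k])[0]
    print(k,W[k].round(3),'topcrop',((t-[320,125])*6).round(),'scrop',((s-[270,110])*4).round())
E
```

```text
0.004 th 1.8310829377655182 scr span 0.2396514980431374 near-far 0.06861768576123027 corner 0.11681848670709286 0.26942616579671186
mid scr [ 0.54045247 -0.21644575] o from corners [ 0.53967061 -0.21514161] mid in cradle -0.0014614271280759322 -0.00041989031850840863 ff [0.03369591 0.14791262]
0.008 th 1.831082937765518 scr span 0.2389896177443983 near-far 0.06842817434685873 corner 0.11649585215019974 0.2686820524798257
mid scr [ 0.5399675  -0.21565799] o from corners [ 0.53931323 -0.21432405] mid in cradle -0.0014573908928259126 -0.000288923930121616 ff [0.03347742 0.14747071]
blocks [ 0.54034917 -0.21571314  0.02      ]
pivot [ 0.53  -0.221  0.125] topcrop [452. 368.] scrop [321. 269.]
pole [ 0.588 -0.201  0.248] topcrop [466. 184.] scrop [258.  85.]
top [ 0.593 -0.2    0.275] topcrop [477. 157.] scrop [254.  45.]
hub [ 0.553 -0.211  0.079] topcrop [406. 329.] scrop [281. 318.]
foot [ 0.505 -0.263  0.228] topcrop [613. 398.] scrop [407. 129.]
leg80 [ 0.511 -0.254  0.207] topcrop [577. 389.] scrop [388. 158.]
pivot [ 0.531 -0.222  0.125] topcrop [455. 365.] scrop [322. 268.]
pole [ 0.589 -0.203  0.248] topcrop [470. 182.] scrop [259.  84.]
top [ 0.594 -0.201  0.275] topcrop [481. 155.] scrop [255.  44.]
hub [ 0.554 -0.212  0.079] topcrop [409. 327.] scrop [281. 317.]
foot [ 0.506 -0.265  0.228] topcrop [616. 396.] scrop [407. 128.]
leg80 [ 0.512 -0.256  0.207] topcrop [581. 386.] scrop [388. 157.]
```

The model reprojects onto the plug and foot within about 1–2 mm, so I take the cradle origin as (0.5395, -0.215) and yaw 1.831. Next I check nearby furniture and plan the fingertip path.

Run:
```python
from h import *
f=lambda u,v:(320+(u+.5)/6-.5,125+(v+.5)/6-.5)
for nm,uv in dict(ring=f(570,165),head=f(715,45),boxnear=(450,185),boxlid=(446,148),jar=f(310,45)).items():
  for z in (0,.1,.2,.3):
    p=plane('top',uv,z); print(nm,p.round(3),'scrop',((proj('scene',p)[0]-[270,110])*4).round())
o=(.5395,-.215);th=1.831
W,Rz,R=model(o,th,0,-.21)
for q in (0,.3,.6,.9,1.1,1.3,1.5,1.7,3.0):
  a=.35+q; L=W['pivot']+R@np.array([-.078*np.sin(a),.0421,.078*np.cos(a)])
  foot=W['pivot']+R@np.array([-.1*np.sin(a),.056,.1*np.cos(a)])
  n=R@np.array([np.cos(a),0,np.sin(a)])
  c=L+.0045*n+ .0175*Rz[:,0]
  print(q,'L',L.round(3),'foot',foot.round(3),'TCP for corner',(c+[0,0,.019]).round(3))
print(Rz.round(3)[:, :2], model(o,th,3,0)[0])
```

```text
ring [ 0.644 -0.306  0.   ] scrop [270. 326.]
ring [ 0.625 -0.28   0.1  ] scrop [277. 232.]
ring [ 0.606 -0.255  0.2  ] scrop [285. 126.]
ring [ 0.587 -0.229  0.3  ] scrop [294.   4.]
head [ 0.703 -0.379  0.   ] scrop [278. 276.]
head [ 0.68  -0.348  0.1  ] scrop [285. 188.]
head [ 0.657 -0.317  0.2  ] scrop [292.  89.]
head [ 0.634 -0.286  0.3  ] scrop [300. -26.]
boxnear [ 0.549 -0.407  0.   ] scrop [437. 335.]
boxnear [ 0.536 -0.374  0.1  ] scrop [443. 241.]
boxnear [ 0.524 -0.341  0.2  ] scrop [450. 134.]
boxnear [ 0.511 -0.309  0.3  ] scrop [456.  12.]
boxlid [ 0.657 -0.399  0.   ] scrop [333. 289.]
boxlid [ 0.637 -0.366  0.1  ] scrop [339. 200.]
boxlid [ 0.617 -0.334  0.2  ] scrop [346.  99.]
boxlid [ 0.596 -0.302  0.3  ] scrop [354. -17.]
jar [ 0.702 -0.182  0.   ] scrop [111. 343.]
jar [ 0.679 -0.165  0.1  ] scrop [120. 247.]
jar [ 0.656 -0.147  0.2  ] scrop [130. 138.]
jar [ 0.633 -0.13   0.3  ] scrop [141.  12.]
0 L [ 0.512 -0.254  0.205] foot [ 0.505 -0.264  0.228] TCP for corner [ 0.507 -0.233  0.226]
0.3 L [ 0.515 -0.275  0.194] foot [ 0.509 -0.29   0.214] TCP for corner
[... 341 characters left out ...]
t [ 0.501 -0.333  0.129] TCP for corner [ 0.505 -0.291  0.151]
1.5 L [ 0.505 -0.306  0.112] foot [ 0.496 -0.33   0.109] TCP for corner [ 0.502 -0.29   0.136]
1.7 L [ 0.501 -0.301  0.098] foot [ 0.491 -0.324  0.091] TCP for corner [ 0.498 -0.286  0.121]
3.0 L [ 0.471 -0.221  0.059] foot [ 0.452 -0.221  0.041] TCP for corner [ 0.467 -0.208  0.077]
[[-0.257 -0.966]
 [ 0.966 -0.257]
 [ 0.     0.   ]] {'pivot': array([ 0.50767363, -0.22761278,  0.12      ]), 'pole': array([ 0.5395, -0.215 ,  0.253 ]), 'top': array([ 0.5395, -0.215 ,  0.281 ]), 'hub': array([ 0.5395, -0.215 ,  0.08  ]), 'foot': array([ 0.44823561, -0.2220266 ,  0.02216383]), 'leg80': array([ 0.46144847, -0.222791  ,  0.04173107])}
```

Run:
```python
from h import *
s=cv2.imread('pics/s0.png')[112:172,305:360];t=cv2.imread('pics/t0.png')[120:180,385:450]
z=lambda i:cv2.resize(i,None,fx=6.5,fy=6.5,interpolation=cv2.INTER_LANCZOS4)
cv2.imwrite('pics/c1.png',np.hstack([z(s),z(t)]))
```

```text
(no output)
```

View pics/c1.png

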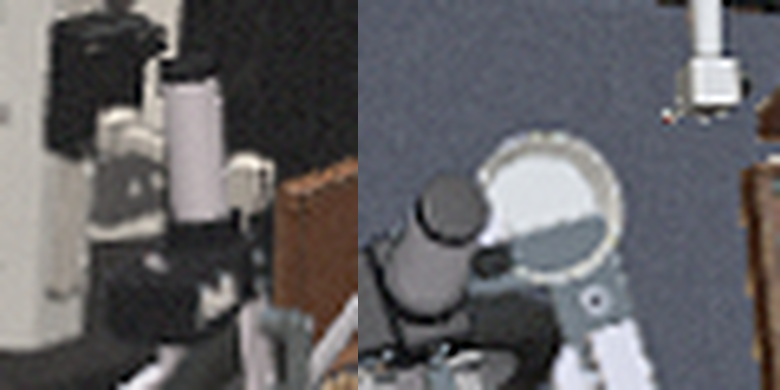

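The furniture nearby stays below about 0.18 m and clear of the gripper paths: box, ring dish, indicator head. I'll move to a hover in front of the kickstand leg with the fingers closed.

Request:
{"fn": "apply_moves", "kwargs": {
  "deltas": [
    [[0, 0.02, 0.05], 0.02, 0],
    [[0.035, 0.038, 0.035], 0, 0],
    [[0.04, 0.043, 0.03], 0, 0],
    [[0.04, 0.043, 0.02], 0, 0],
    [[0.04, 0.043, 0], 0, 0],
    [[0.04, 0.043, 0], 0, 0],
    [[0.04, 0.043, 0], 0, 0],
    [[0.04, 0.043, 0], 0, 0],
    [[0.04, 0.043, 0], 0, 0],
    [[0.04, 0.03, 0], 0, 0]
  ]
}}

```text
clock: 1.35
ee_pos: [0.5017, -0.2182, 0.3907]
ee_rot: [[-0.001, 0.966, 0.258], [0.0, 0.258, -0.966], [-1.0, -0.0, -0.001]]
wrist_force: [0.4, -0.7, -0.1]
gripper_width: 0.007
```

Request:
{"fn": "apply_moves", "kwargs": {
  "deltas": [
    [[0, 0.002, -0.05], 0, 0],
    [[0, 0, -0.05], 0, 0],
    [[0, 0, -0.04], 0, 0],
    [[0, 0, -0.027], 0, 0],
    [[0, 0, 0], 0, 0]
  ]
}}

```text
clock: 1.98
ee_pos: [0.4992, -0.218, 0.222]
ee_rot: [[-0.005, 0.967, 0.256], [0.002, 0.256, -0.967], [-1.0, -0.004, -0.003]]
wrist_force: [0.1, 0.3, 0.1]
gripper_width: 0.006
```

Run:
```python
from h import *
s=snap('scene','s1')[100:250,270:430,::-1];t=snap('top','t1')[120:240,330:460,::-1]
print(env.state()['ee_pos'],env.state()['joints'].round(2))
z=lambda i,k:cv2.resize(i,k,interpolation=cv2.INTER_CUBIC)
cv2.imwrite('pics/c2.png',np.hstack([z(s,(400,375)),z(t,(400,375))]))
```

```text
[ 0.50115199 -0.21858879  0.22444183] [ 0.48  0.64 -0.25  1.84  0.23  0.7  -1.21]
```

View pics/c2.png

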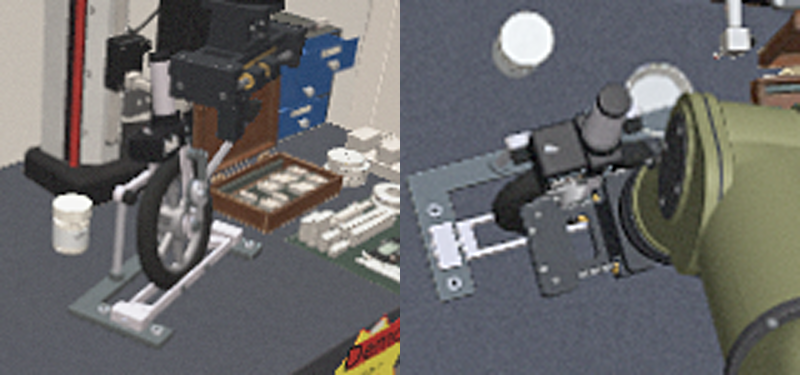

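The closed fingers are at (235,125) in the left panel, just in front of the leg and beside it. The pole is still on its rest. I'll push the leg rearward along its arc to about 0.9 rad.

Request:
{"fn": "apply_moves", "kwargs": {
  "deltas": [
    [[0.005, -0.011, 0], 0, 0],
    [[0.003, -0.013, -0.004], 0, 0],
    [[0.002, -0.011, -0.006], 0, 0],
    [[0.001, -0.01, -0.007], 0, 0],
    [[0, -0.009, -0.008], 0, 0],
    [[-0.001, -0.007, -0.009], 0, 0],
    [[-0.001, -0.006, -0.01], 0, 0]
  ]
}}

```text
clock: 2.95
ee_pos: [0.5096, -0.2863, 0.1792]
ee_rot: [[0.0, 0.967, 0.256], [-0.0, 0.256, -0.967], [-1.0, -0.0, 0.0]]
wrist_force: [-0.2, -1.1, 1.4]
gripper_width: 0.004
```

Run:
```python
from h import *
s=snap('scene','s2')[100:250,270:430,::-1];t=snap('top','t2')[120:240,330:460,::-1]
st=env.state();print(st['ee_pos'],st['wrist_force'])
z=lambda i,k:cv2.resize(i,k,interpolation=cv2.INTER_CUBIC)
cv2.imwrite('pics/c3.png',np.hstack([z(s,(400,375)),z(t,(400,375))]))
```

```text
[ 0.50853939 -0.28626053  0.1783596 ] [-0.4894252  -0.04089149  1.16188386]
```

View pics/c3.png

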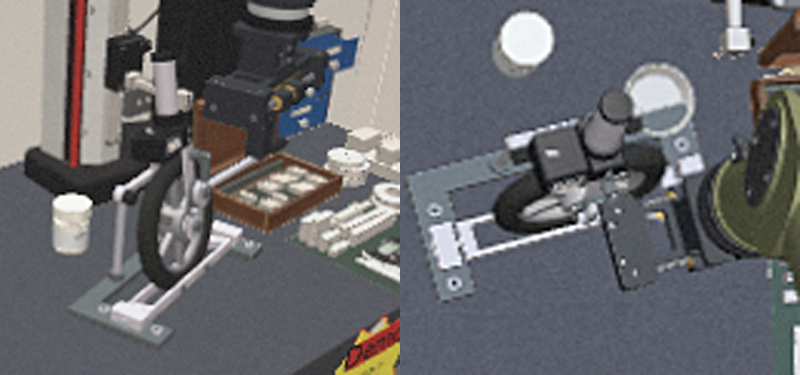

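The wheel has not moved, and the leg at (235,165) is following the finger with about 1 N of force. I'll continue over dead centre.

Request:
{"fn": "apply_moves", "kwargs": {
  "deltas": [
    [[0, -0.009, -0.012], 0, 0],
    [[-0.001, -0.007, -0.014], 0, 0],
    [[-0.002, -0.003, -0.015], 0, 0],
    [[-0.003, 0, -0.015], 0, 0],
    [[-0.003, 0.002, -0.015], 0, 0],
    [[-0.002, 0.003, -0.013], 0, 0],
    [[0, 0, 0], 0, 0]
  ]
}}

```text
clock: 3.92
ee_pos: [0.498, -0.2988, 0.0947]
ee_rot: [[-0.002, 0.967, 0.257], [0.001, 0.257, -0.967], [-1.0, -0.002, -0.002]]
wrist_force: [-1.1, 0.5, 0.3]
gripper_width: 0.001
```

Run:
```python
from h import *
s=snap('scene','s3')[100:250,270:430,::-1];t=snap('top','t3')[120:240,330:460,::-1]
st=env.state();print(st['ee_pos'],st['wrist_force'])
z=lambda i,k:cv2.resize(i,k,interpolation=cv2.INTER_CUBIC)
cv2.imwrite('pics/c4.png',np.hstack([z(s,(400,375)),z(t,(400,375))]))
```

```text
[ 0.49907784 -0.29953894  0.09595709] [-0.01679763 -0.63807658 -0.22030999]
```

View pics/c4.png

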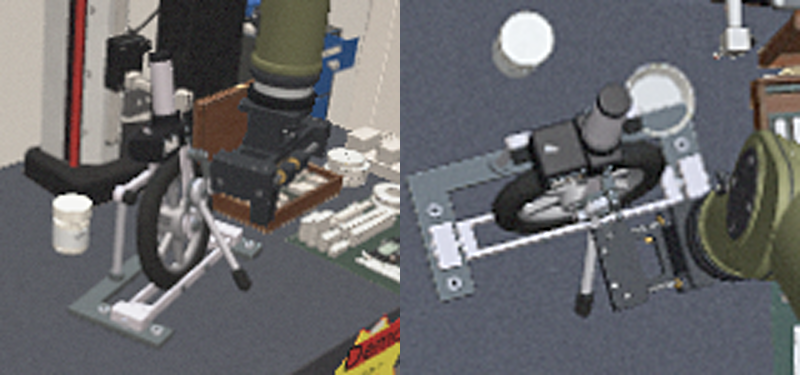

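The kickstand has gone over and its foot is at (583,303) in the right panel, near the predicted down pose. I'll go round behind it, lower the fingers, and approach the leg forward.

Request:
{"fn": "apply_moves", "kwargs": {
  "deltas": [
    [[-0.012, 0.008, 0], 0, 0],
    [[-0.012, 0.008, 0], 0, 0],
    [[0, 0, -0.02], 0, 0],
    [[0, 0, -0.019], 0, 0],
    [[-0.003, 0.01, 0], 0, 0],
    [[-0.002, 0.01, 0], 0, 0],
    [[-0.003, 0.01, 0], 0, 0],
    [[-0.001, 0.005, 0], 0, 0]
  ]
}}

```text
clock: 5.03
ee_pos: [0.4659, -0.2475, 0.0575]
ee_rot: [[0.001, 0.966, 0.257], [0.0, 0.257, -0.966], [-1.0, 0.001, 0.0]]
wrist_force: [0.4, -0.1, 1.0]
gripper_width: 0.005
```

Run:
```python
from h import *
st=env.state();print(st['ee_pos'],st['wrist_force'])
W=model((.5395,-.215),1.831,3.0,-.21)[0];print(W['foot'],proj('top',W['foot']))
t=cv2.imread('pics/t3.png');g=cv2.cvtColor(t,6)[195:235,370:405];print('dark foot px',[(370+a.mean(),195+b.mean()) for b,a in [np.where(g<45)]])
```

```text
[ 0.46588177 -0.24745158  0.05747543] [ 0.42407516 -0.06271817  1.04272176]
[ 0.45199225 -0.22102643  0.0407239 ] [[389.36412711 218.02391281]]
dark foot px [(np.float64(392.0), np.float64(214.03030303030303))]
```

Request:
{"fn": "apply_moves", "kwargs": {
  "deltas": [
    [[-0.001, 0.004, 0], 0, 0],
    [[-0.001, 0.003, 0], 0, 0],
    [[0, 0.002, 0], 0, 0]
  ]
}}

```text
clock: 5.4
ee_pos: [0.4642, -0.2418, 0.0571]
ee_rot: [[0.001, 0.967, 0.254], [-0.003, 0.254, -0.967], [-1.0, 0.001, 0.003]]
wrist_force: [1.0, -7.9, -0.9]
gripper_width: 0.006
```

Request:
{"fn": "apply_moves", "kwargs": {
  "deltas": [
    [[0, 0.001, 0], 0, 0],
    [[0, 0, 0], 0, 0],
    [[0, 0, 0], 0, 0],
    [[0, 0, 0], 0, 0]
  ]
}}

```text
clock: 5.9
ee_pos: [0.4642, -0.2418, 0.0571]
ee_rot: [[0.002, 0.968, 0.253], [-0.004, 0.253, -0.968], [-1.0, 0.001, 0.004]]
wrist_force: [1.0, -7.1, -0.9]
gripper_width: 0.001
```

Run:
```python
from h import *
s=snap('scene','s4')[100:250,270:430,::-1];t=snap('top','t4')[120:240,330:460,::-1]
st=env.state();print(st['ee_pos'],st['wrist_force'],st['joints'].round(2))
z=lambda i,k:cv2.resize(i,k,interpolation=cv2.INTER_CUBIC)
cv2.imwrite('pics/c5.png',np.hstack([z(s,(400,375)),z(t,(400,375))]))
```

```text
[ 0.46416041 -0.24180156  0.0571463 ] [ 0.47887635 -6.03865708 -1.32347035] [ 0.45  0.89 -0.1   2.01  0.33  0.25 -1.25]
```

View pics/c5.png

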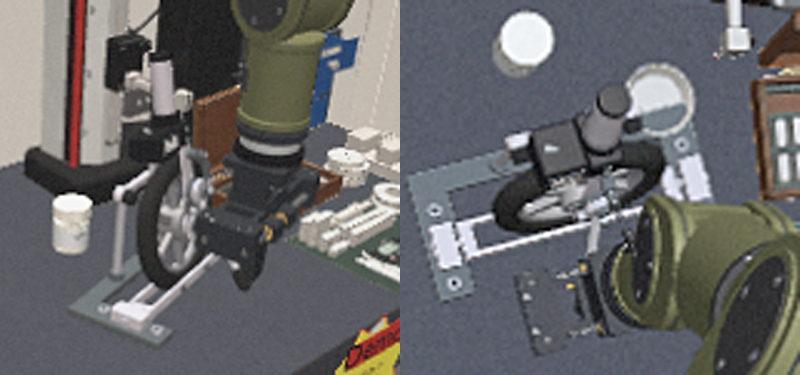

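The leg is seated. The force held at 6–8 N for more than 0.5 s with the finger at the computed contact point, and the pole is still on its rest. I'll back off, rise, open and turn the jaws a quarter turn.

Request:
{"fn": "apply_moves", "kwargs": {
  "deltas": [
    [[0.005, -0.02, 0], 0, 0],
    [[0.005, -0.02, 0], 0, 0],
    [[0, 0, 0.04], 0, 0],
    [[0, 0, 0.06], 0, 0],
    [[0, 0, 0.06], 0, 0],
    [[0, 0, 0.06], 0, 0],
    [[0, 0, 0.06], 0, 0],
    [[0, 0, 0.04], 0.18, 0.088],
    [[0, 0, 0], 0.18, 0.088],
    [[0, 0, 0], 0.18, 0.088]
  ]
}}

```text
clock: 7.25
ee_pos: [0.4735, -0.2783, 0.3773]
ee_rot: [[0.0, 0.693, 0.721], [-0.0, 0.721, -0.693], [-1.0, -0.0, 0.0]]
wrist_force: [-0.1, -0.6, -0.1]
gripper_width: 0.324
```

Request:
{"fn": "apply_moves", "kwargs": {
  "deltas": [
    [[0.02, 0.01, 0], 0.18, 0.088],
    [[0.02, 0.01, 0], 0.18, 0.088],
    [[0.02, 0.01, 0], 0.18, 0.088],
    [[0.02, 0.02, 0], 0.18, 0.088],
    [[0.02, 0.02, 0], 0.18, 0.088],
    [[0.015, 0.01, 0], 0.13, 0.088],
    [[0, 0, 0], 0, 0.088]
  ]
}}

```text
clock: 8.12
ee_pos: [0.589, -0.1972, 0.3762]
ee_rot: [[-0.001, -0.256, 0.967], [0.002, 0.967, 0.256], [-1.0, 0.002, -0.0]]
wrist_force: [0.3, -0.2, 0.0]
gripper_width: 0.996
```

Run:
```python
from h import *
s=snap('scene','s5')[100:250,270:430,::-1];t=snap('top','t5')[120:240,330:460,::-1]
st=env.state();print(st['ee_pos'],st['ee_rot'].round(3),st['gripper_width'],st['wrist_force'],st['joints'].round(2))
z=lambda i,k:cv2.resize(i,k,interpolation=cv2.INTER_CUBIC)
cv2.imwrite('pics/c6.png',np.hstack([z(s,(400,375)),z(t,(400,375))]))
```

```text
[ 0.58803186 -0.19916756  0.37647814] [[-0.001 -0.252  0.968]
 [-0.     0.968  0.252]
 [-1.    -0.    -0.001]] 0.9979325638433552 [-0.89076405 -0.12189789 -0.762569  ] [ 0.63  0.64 -0.72  1.39  0.43  1.27  0.13]
```

View pics/c6.png

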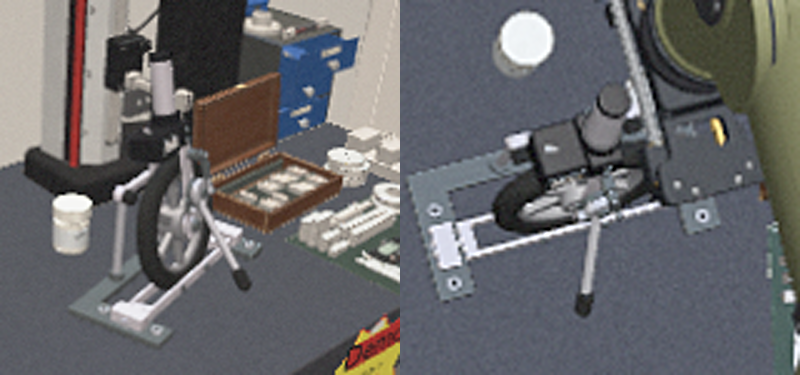

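The leg is down and clear at (583,303). The pole is still on the rest at (612,100), and the jaws are aligned with the roll direction. I'll descend over the leaning pole.

Request:
{"fn": "apply_moves", "kwargs": {
  "deltas": [
    [[0.001, -0.002, -0.04], 0, 0.088],
    [[0, 0, -0.035], 0, 0.088],
    [[0, 0, -0.025], 0, 0.088],
    [[0, 0, -0.016], 0, 0.088],
    [[0, 0, -0.01], 0, 0.088],
    [[0, 0, 0], 0, 0.088]
  ]
}}

```text
clock: 8.98
ee_pos: [0.5896, -0.2008, 0.2508]
ee_rot: [[-0.0, -0.255, 0.967], [-0.0, 0.967, 0.255], [-1.0, -0.0, -0.0]]
wrist_force: [-0.1, 0.6, 0.1]
gripper_width: 0.997
```

Request:
{"fn": "apply_moves", "kwargs": {
  "deltas": [
    [[0, 0, 0], 0, 0.05],
    [[0, 0, 0], 0, 0.05],
    [[0, 0, 0], 0, 0.05]
  ]
}}

```text
clock: 9.35
ee_pos: [0.59, -0.2006, 0.2513]
ee_rot: [[0.001, -0.255, 0.967], [-0.0, 0.967, 0.255], [-1.0, -0.0, 0.001]]
wrist_force: [0.9, -0.0, -0.1]
gripper_width: 0.684
```

Run:
```python
from h import *
s=snap('scene','s6')[100:250,270:430,::-1];t=snap('top','t6')[120:240,330:460,::-1]
st=env.state();print(st['ee_pos'],st['gripper_width'],st['wrist_force'])
z=lambda i,k:cv2.resize(i,k,interpolation=cv2.INTER_CUBIC)
cv2.imwrite('pics/c7.png',np.hstack([z(s,(400,375)),z(t,(400,375))]))
```

```text
[ 0.58986133 -0.20053417  0.25112904] 0.5920454583575284 [-0.99078736  0.31792234 -0.29289184]
```

View pics/c7.png

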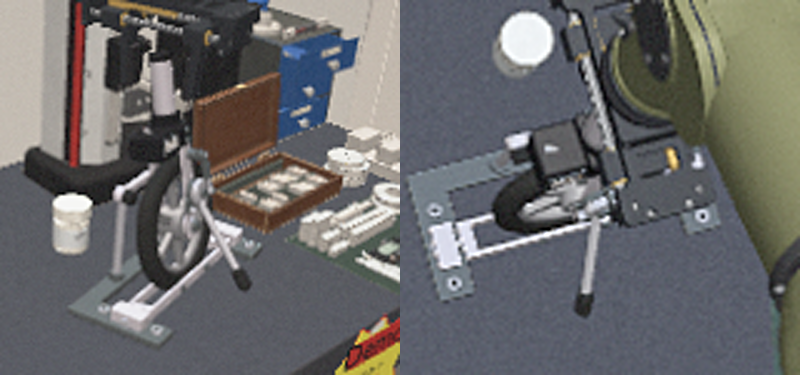

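The fingers straddle the pole at (160,88) without touching it. I'll swing it up inside the caged jaws, then close when upright.

Request:
{"fn": "apply_moves", "kwargs": {
  "deltas": [
    [[-0.004, -0.001, 0], 0, 0.046],
    [[-0.006, -0.002, 0], 0, 0.044],
    [[-0.007, -0.002, 0.001], 0, 0.042],
    [[-0.007, -0.002, 0], 0, 0.042],
    [[-0.008, -0.002, 0.001], 0, 0.042],
    [[-0.008, -0.002, 0], 0, 0.042],
    [[-0.006, -0.002, 0], 0, 0.042],
    [[-0.004, -0.001, 0], 0, 0.04],
    [[0, 0, 0], 0, 0.036]
  ]
}}

```text
clock: 10.58
ee_pos: [0.5393, -0.2148, 0.2528]
ee_rot: [[-0.001, -0.255, 0.967], [-0.0, 0.967, 0.255], [-1.0, 0.0, -0.001]]
wrist_force: [-1.0, -1.3, 1.1]
gripper_width: 0.407
```

Request:
{"fn": "apply_moves", "kwargs": {
  "deltas": [
    [[0, 0, 0], 0, 0.03],
    [[0, 0, 0], 0, 0.02],
    [[0, 0, 0], 0, 0],
    [[0, 0, 0], 0, 0],
    [[0, 0, 0], 0, 0],
    [[0, 0, 0], 0, 0],
    [[0, 0, 0], 0, 0],
    [[0, 0, 0], 0, 0]
  ]
}}

```text
clock: 11.58
ee_pos: [0.5398, -0.2145, 0.2529]
ee_rot: [[0.0, -0.255, 0.967], [0.0, 0.967, 0.255], [-1.0, 0.0, 0.0]]
wrist_force: [-1.1, -0.4, 0.5]
gripper_width: 0.286
```

Run:
```python
from h import *
si=snap('scene','s7');s=si[100:250,270:430,::-1];t=snap('top','t7')[120:240,330:460,::-1]
st=env.state();print(st['ee_pos'],st['ee_rot'].round(3).tolist(),st['gripper_width'],st['wrist_force'])
o=(.5395,-.215)
for r in (-.05,0,.05):
  W=model(o,1.831,3,r)[0]
  print(r,{(k,n):proj(n,W[k])[0].round(1).tolist() for k in('foot','top','hub') for n in('scene','top')})
z=lambda i,k:cv2.resize(i,k,interpolation=cv2.INTER_CUBIC)
cv2.imwrite('pics/c8.png',np.hstack([z(s,(400,375)),z(t,(400,369))[:375].copy() if 0 else z(t,(400,375))]))
```

```text
[ 0.53977947 -0.21445946  0.25287978] [[0.0, -0.255, 0.967], [0.0, 0.967, 0.255], [-1.0, 0.0, 0.0]] 0.2848615472236064 [-0.34848157  0.07302465  0.45568415]
-0.05 {('foot', 'scene'): [368.1, 218.5], ('foot', 'top'): [388.7, 219.5], ('top', 'scene'): [347.9, 122.4], ('top', 'top'): [405.5, 168.2], ('hub', 'scene'): [343.7, 190.0], ('hub', 'top'): [389.2, 183.5]}
0 {('foot', 'scene'): [368.0, 219.9], ('foot', 'top'): [388.4, 219.8], ('top', 'scene'): [352.5, 123.4], ('top', 'top'): [407.2, 173.7], ('hub', 'scene'): [344.7, 190.3], ('hub', 'top'): [389.5, 184.7]}
0.05 {('foot', 'scene'): [367.9, 221.3], ('foot', 'top'): [388.1, 220.0], ('top', 'scene'): [357.1, 124.6], ('top', 'top'): [408.7, 179.3], ('hub', 'scene'): [345.8, 190.7], ('hub', 'top'): [389.8, 185.9]}
```

View pics/c8.png

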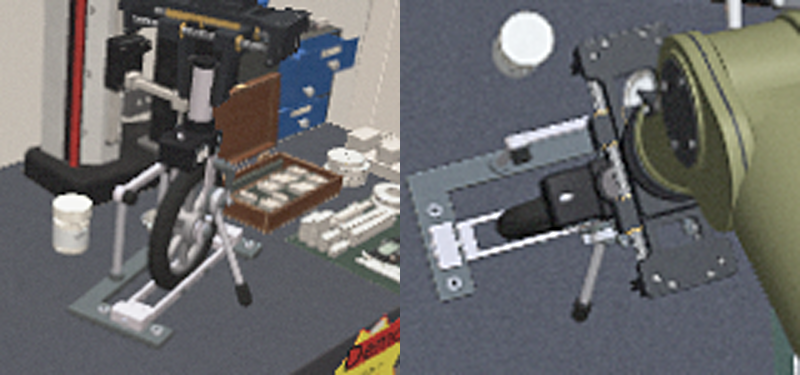

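The jaws stop at 25.1 mm, which is the pole diameter. The pole stands at scene x≈351 against 352.5 predicted for plumb, about -0.01 to -0.02 rad. The leg is down and free. I'll check the gauges against the first picture and hand in.

Run:
```python
from h import *
a,b=[cv2.imread(f'pics/t{i}.png')[165:255,120:260].astype(int) for i in (0,7)]
print('gauge region px changed',(abs(a-b).max(2)>60).sum())
st=env.state();print(st['clock'],st['ee_pos'],st['gripper_width'],abs(st['qvel']).max())
print(env.finish_job())
```

```text
gauge region px changed 0
11.675 [ 0.53977947 -0.21445946  0.25287978] 0.2848615472236064 0.0014806408172656318
the job is handed in; nothing more can be done
None
```

I flipped the kickstand down past its dead centre and pressed it forward on its stop. I then brought the wheel upright between the open jaws, gripped the pole with the jaws along the roll direction, and handed in at 11.7 s while still holding it.

- **Kickstand down:** before the press, the foot lay within about 5 px of its predicted down position in the top view. I judged this from the pictures, since the joint value cannot be read. In the last pictures the leg is down with nothing near it.
- **Stop press:** the wrist force held at 6–8 N for about half a second, with the finger at the computed contact point.
- **Pole grip:** the jaws closed to 25.1 mm, the pole's diameter. The tool is within about 1 mm of the computed upright grip point.
- **Upright:** from its position in the scene picture the pole is about 0.01–0.02 rad off plumb, within the 0.045 limit. The arm was still.
- **Gauges:** no pixel in their part of the top picture changed noticeably.

No check failed. The hand-in reported no verdict.

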